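# Refill and close up the bottle feeder

## Robot

A 6-joint arm with a two-finger parallel gripper is mounted at the origin on a cart in front of the work surface, level with it; the furniture and walls round the work are solid. World frame = base frame: x ahead of the robot, y to its left, z up, the work surface at z = 0. Lengths are in m, angles in degrees, forces in N, time in s.
With the tool pointing down it reaches from about 0.4 to 0.825 m from the base axis. Payload 7 kg.
Tool frame: the origin (TCP) lies midway between the tips of the shut fingers; the grasp point (between the pads) lies 19 mm behind it; z points along the fingers, y is the line along which they close (so a half turn about z gives the same grasp; the last joint's range is limited). The gripper opens to 88 mm and grips with 3 to 60 N. Pads are 19 mm wide; open, the fingers measure 130 mm over their backs; the gripper's body (78 mm by 193 mm) begins 47 mm behind the grasp point.
Start: joints at [91.45, 20.546, 0.682, 0, -70.136, -16.507], TCP at [0.175, 0.652, 0.227] pointing down, gripper open.
Joint ranges: [-176.03, 176.03], [-82.01, 121.73], [-58.28, 71.71], [-173.87, 95.51], [-174.79, -0.11], [-173.66, 173.66]. Speed limits (degrees/s): [136.94, 136.94, 172.46, 180, 180, 180].

## Interface

Orientations are given as [roll, pitch, yaw] about the fixed x, y, z axes, in that order (R = Rz(yaw) Ry(pitch) Rx(roll)).
In Python, from plant import ctrl gives the robot as it stands. The module is installed in compiled form; this text tells all that it offers.
- The arm moves only by the tool send_rows, never from a script. Its argument "plan" is a list that holds one entry, the list of rows, each a list of 6 numbers: the shift along the tool's x, y, z in cm, then the turn, a rotation vector about the tool's x, y, z in degrees. A call has 1 to 8 rows; each row is the pose to reach, as a shift and turn from the pose commanded when the call began, along the tool's axes at that moment; what a row does not reach only later rows make up. A row lasts 1/12 s, in which the tool goes at most 41.7 mm and 7.16 degrees, less where a joint would pass 70% of its speed; a pose out of reach is approached as far as the arm can. A call with a gripper value outside its range is refused whole. "fingers" is the opening, from 0 (shut) to 1 (fully open), set as the call begins (left out, the last holds). The fingers move at their own pace and stop on an object; the grip force is fixed at half the most. Time passes only in rows, so rows that repeat a pose let the fingers close. It gives the time, the measured TCP pose, the force, the opening and the grip force at its end, in the units of the state.
- ctrl.get_obs(): the state, without advancing time (a new reading comes with each control period).
- ctrl.snapshot(name): name is "side" or "top" or "wrist"; returns a dict with "img" (420x560x3 uint8, red, green, blue), "K" (3x3 intrinsics, pixels), "k1" (the pictures are not rectified: a ray, as slopes to the right and down, at radius r is drawn at 1 + k1 r^2 times it, then the intrinsics apply), "pose" (4x4, takes a point from camera to world coordinates). Camera axes: x right, y down, z forward; pixel columns grow to the right and rows downward; lengths in m; the calibration is good to about 2 mm. A picture is of the moment at which its call begins. There is no depth.
- ctrl.close_job(): hands the job in; it is judged then, once.
The state is a dict: "clock": time; "joint_pos": joint angles; "qvel": joint speeds; "tau": joint torques, N m; "tool_pos": TCP position; "orientation": TCP orientation; "force": force on the tool from outside, world axes, zero at the start; "moment": the same for the moment, N m; "opening": finger opening in m; "gripper_force": force on a finger pad.
Only numpy, scipy, OpenCV 4.12 (cv2) and the standard library are available. Lean on these libraries where they do the work, as an engineer would, in place of code of your own. Each camera call takes 0.05 s, during which the arm holds its last target. There are 200 camera calls.

## Task

One small bottle is missing from the feeder tray on the counter. Stand the loose bottle upright in the free front end of the lane, between the front stop and the two bottles already there, then slide the red pusher up until all three bottles stand closed up against the front stop with no gaps, and let go. Leave the mug, the calculator and the receipt book where they are.

Things in the scene. Friction and masses are not known exactly. Their poses are not given: they have to be found in the camera images.
- tray: White plastic feeder tray screwed to the counter (it cannot move), 62 mm wide (x), 330 mm long (y), origin at the centre of its underside. One lane runs along its y axis, 54 mm wide inside, floor 5 mm thick; side walls, front stop and rear wall are 4 mm thick and reach 45 mm above the counter. The front stop, with a yellow strip outside, is at the -y end; the pusher runs at the +y end.
- lane_front (a point): Point on the lane's floor (5 mm above the counter) in the middle of the inner face of the front stop; axes as the tray's, so the lane runs from here along +y. A bottle that touches the front stop has its axis at y = 20.6 mm from here, and the next two at 62 and 103 mm.
- pusher (a joint): Travel of the red pusher carriage along the lane towards the front stop (m), 0 at the rear, 0.2 at most. Its flat upright front plate (50 mm wide, to 86 mm above the counter) stands 0.250 m minus this value from the inner face of the front stop. Friction of some 2 N holds it where it is left; no spring. With three bottles closed up against the stop it reads about 0.126.
- pusher_grip (a point): Point in the black grip on top of the red pusher, which moves with it: an upright block 18 mm thick (tray's x), 40 mm long (tray's y), from 79 to 125 mm above the counter; this point is 105 mm above the counter, 3 mm above the block's centre and 35 mm behind the pusher's front face. The saddle under it is 74 mm wide and 53 mm high. Axes as the tray's.
- bottle_spare: The loose small dark medicine-type bottle with pale cap, standing alone on the counter at the robot's side of the tray. 41 mm diameter, 121 mm high, upright, origin at the centre of its underside. To the touch it is straight and 41 mm thick up to 104 mm above its foot; the cap above that is 29 mm wide. Near 0.15 kg.
- bottle_first: Small dark bottle of the same size already standing in the lane, the one nearer the front stop; origin at the centre of its underside. It leaves at least 70 mm free at the front end.
- bottle_last: Small dark bottle of the same size already standing in the lane, the one nearer the pusher; origin at the centre of its underside.
- tea_mug: White mug, 82 mm diameter, 91 mm high, behind the tray; bystander, origin at its underside.
- calculator: Black pocket calculator, 120x74x15 mm, lying on the counter; bystander, origin at the centre of its underside.
- receipt_book: Dark blue receipt book, 143x102x14 mm, lying on the counter; bystander, origin at the centre of its underside.
There are look-alikes about, which are no part of the job. What is shaped like the bottle_last but blue or green is not meant.

How it is judged:
By the outcome, as a careful person would: the job done as asked, in the order asked, and still so for the second after the job is handed in, with the robot touching nothing.
It also fails if it takes over 53 s, if anything falls off the work surface, if the arm or the gripper's body presses on something with over 40 N, if the wrist force passes 120 N, or if a joint passes its speed limit or range.

## Working session

There is one attempt and no reset: what is moved stays moved. The work goes in short steps, Python scripts to look and compute and a tool call to move; the robot and the scene stay as the last step left them, time stands still between calls to the robot, and variables do not carry over. Pictures are saved under pics/ and viewed, at most 12 in all, crops included, and the job is handed in when it is done.

Besides the shell and the picture viewer there is one more tool, called after "Request:" as a command line: name --argument value ..., lists and objects as JSON in quotes. send_rows: Moves the arm, as the interface text tells. Its arguments: {"type":"object","properties":{"plan":{"type":"array","items":{"type":"array","items":{"type":"array","items":{"type":"number"}}}},"fingers":{"type":"number"}},"required":["plan"]}

```bash
mkdir -p pics; cat > h.py <<'E'
import numpy as np, cv2
from scipy.spatial.transform import Rotation as R
from plant import ctrl
def snap(n,f=None):
    s=ctrl.snapshot(n)
    if f: cv2.imwrite('pics/'+f,s['img'][:,:,::-1])
    return s
def ray(s,u,v):
    K=np.array(s['K']);P=np.array(s['pose'])
    d=np.array([(u-K[0,2])/K[0,0],(v-K[1,2])/K[1,1]]);x=d.copy()
    for _ in range(30): x=d/(1+s['k1']*(x@x))
    return P[:3,3],P[:3,:3]@np.array([x[0],x[1],1])
def onz(s,u,v,z):
    o,d=ray(s,u,v); return o+d*(z-o[2])/d[2]
def tri(*rs):
    A=np.zeros((3,3));b=np.zeros(3)
    for o,d in rs:
        d=d/np.linalg.norm(d);M=np.eye(3)-np.outer(d,d);A+=M;b+=M@o
    return np.linalg.solve(A,b)
def proj(s,p):
    P=np.linalg.inv(np.array(s['pose']));c=P[:3,:3]@np.array(p)+P[:3,3];x=c[:2]/c[2];x=x*(1+s['k1']*(x@x))
    K=np.array(s['K']);return np.array([K[0,0]*x[0]+K[0,2],K[1,1]*x[1]+K[1,2]])
E
python3 - <<'E'
from h import *
np.set_printoptions(precision=4,suppress=True)
ims=[]
for n in ['side','top','wrist']:
    s=snap(n,n+'0.png');print(n,np.array(s['K']).tolist(),s['k1'],np.array(s['pose']))
o=ctrl.get_obs();print(o)
E
```

```text
side [[415.6610960823061, 0.0, 277.42435640267536], [0.0, 415.6610960823061, 210.32277734270835], [0.0, 0.0, 1.0]] -0.08866878505352474 [[ 0.9971 -0.0591  0.0471  0.5381]
 [-0.0732 -0.6     0.7967 -0.6248]
 [-0.0188 -0.7978 -0.6026  0.6409]
 [ 0.      0.      0.      1.    ]]
top [[514.2627215946867, 0.0, 274.04952943914014], [0.0, 514.2627215946867, 206.00950521301297], [0.0, 0.0, 1.0]] -0.12610100185581133 [[ 0.0128 -0.9893  0.1451  0.4032]
 [-0.9998 -0.0151 -0.0149  0.1065]
 [ 0.0169 -0.1448 -0.9893  1.1546]
 [ 0.      0.      0.      1.    ]]
wrist [[330.74108121432926, 0.0, 276.35940167364936], [0.0, 330.74108121432926, 205.90639878749178], [0.0, 0.0, 1.0]] 0.024548720118293517 [[-0.2601 -0.9284 -0.2656  0.2474]
 [-0.9656  0.2506  0.0696  0.6334]
 [ 0.0019  0.2745 -0.9616  0.3846]
 [ 0.      0.      0.      1.    ]]
{'clock': 0.15, 'joint_pos': array([ 91.4501,  20.5834,   0.6477,  -0.0129, -70.1347, -16.5079]), 'qvel': array([-0.0059, -0.1499,  0.1385,  0.1371,  0.0142, -0.0355]), 'tau': array([ -0.0009, -58.327 ,  29.3292,   7.0012,   0.0088,  -0.0001]), 'tool_pos': array([0.1753, 0.6515, 0.2258]), 'orientation': array([179.9291,  -0.0083, -15.0622]), 'force': array([ 0.43  , -0.8948,  0.3368]), 'moment': array([0.0109, 0.0082, 0.0186]), 'gripper_force': 0.0, 'opening': 0.0875172615910426}
```

View pics/top0.png

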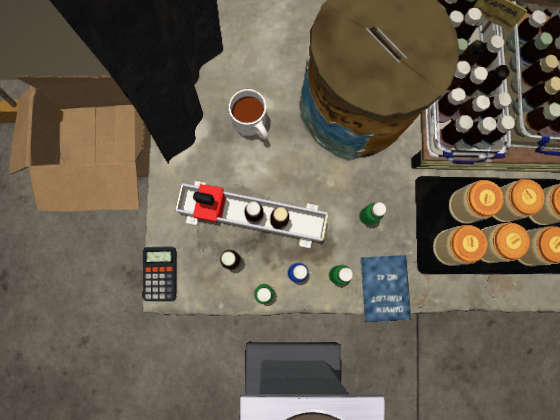

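View pics/side0.png

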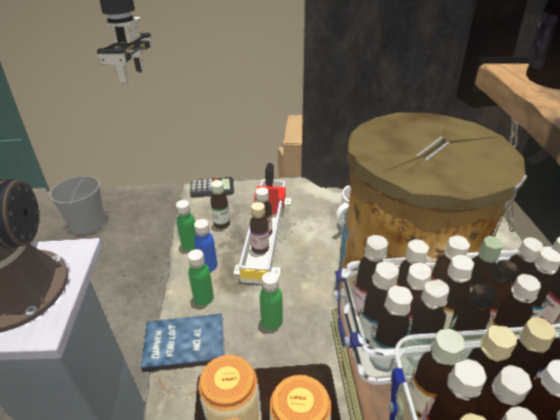

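The top view shows the tray running from about (182,200) at the red pusher end to (325,230) at the front stop. The lane bottles' caps are at (254,209) and (280,214), and the loose brown bottle's cap is at (230,259). In the side view the loose bottle is at (219,188) and the yellow strip at (258,274). Next I'll measure these in enlarged crops.

```bash
python3 - <<'E'
from h import *
t=cv2.imread('pics/top0.png')[170:310,165:345];s=cv2.imread('pics/side0.png')[150:290,170:300]
a=cv2.resize(t,None,fx=4,fy=4,interpolation=cv2.INTER_CUBIC);b=cv2.resize(s,None,fx=4,fy=4,interpolation=cv2.INTER_CUBIC)
cv2.imwrite('pics/ta.png',a);cv2.imwrite('pics/sb.png',b);print(a.shape,b.shape)
E
```

```text
(560, 720, 3) (560, 520, 3)
```

View pics/ta.png

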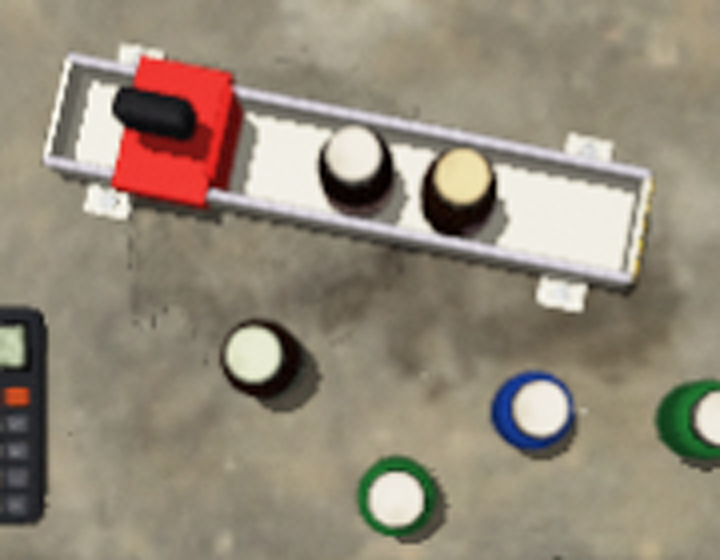

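View pics/sb.png

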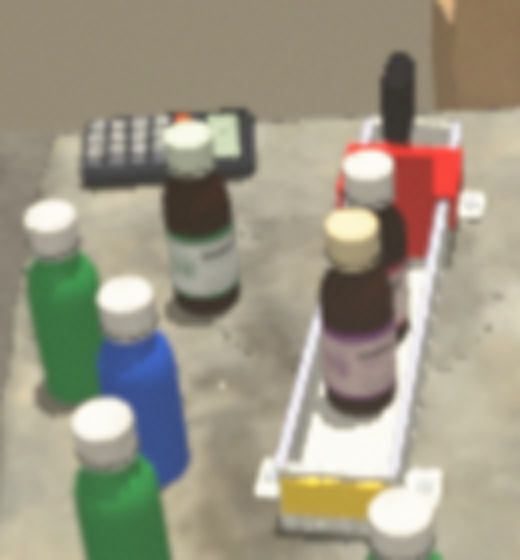

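The enlarged crops give these positions (crop pixels). Top crop: loose cap (253,353), lane caps (463,177) and (352,155), grip top centre (155,110), tray rim corners (72,57), (47,163), (650,174), (632,285). Side crop: cap-top centres (190,134), (352,222) and (369,162).

```bash
python3 - <<'E'
from h import *
np.set_printoptions(precision=4,suppress=True)
t=snap('top');s=snap('side');w=snap('wrist')
T=lambda x,y:((x+.5)/4-.5+165,(y+.5)/4-.5+170)
S=lambda x,y:((x+.5)/4-.5+170,(y+.5)/4-.5+150)
for n,a,b,z in [('spare',(253,353),(190,134),.121),('first',(463,177),(352,222),.126),('last',(352,155),(369,162),.126),('grip',(155,110),(398,60),.125),('frontup',(650,174),(385+10,480),.045),('frontlow',(632,285),(283,472),.045)]:
    print(n,tri(ray(t,*T(*a)),ray(s,*S(*b))),onz(t,*T(*a),z),onz(s,*S(*b),z))
c=[onz(t,*T(*p),.045) for p in [(72,57),(47,163),(650,174),(632,285)]]
for x in c: print(x)
r=(c[0]+c[1])/2;f=(c[2]+c[3])/2;d=r-f;print(np.linalg.norm(d),d/np.linalg.norm(d),np.degrees(np.arctan2(d[1],d[0])),np.linalg.norm(c[0]-c[1]),np.linalg.norm(c[2]-c[3]))
print('front edge mid',f)
# red mask etc: spare outline in top
E
```

```text
spare [0.4484 0.1823 0.119 ] [0.4483 0.1821 0.121 ] [0.4488 0.1791 0.121 ]
first [0.5383 0.0781 0.1259] [0.5382 0.0781 0.126 ] [0.5384 0.078  0.126 ]
last [0.5492 0.1343 0.1249] [0.5486 0.1342 0.126 ] [0.5497 0.1329 0.126 ]
grip [0.5705 0.2342 0.1294] [0.5702 0.2347 0.125 ] [0.5719 0.2419 0.125 ]
frontup [ 0.5525 -0.0269  0.0399] [ 0.552  -0.0263  0.045 ] [ 0.5521 -0.032   0.045 ]
frontlow [ 0.4936 -0.0167  0.0401] [ 0.4912 -0.0164  0.045 ] [ 0.496  -0.0212  0.045 ]
[0.612  0.2914 0.045 ]
[0.553  0.3027 0.045 ]
[ 0.552  -0.0263  0.045 ]
[ 0.4912 -0.0164  0.045 ]
0.3241692405560039 [0.188  0.9822 0.    ] 79.16566116526681 0.060052895181354905 0.061597490269153704
front edge mid [ 0.5216 -0.0213  0.045 ]
```

Request:
send_rows --plan '[[[0.8,0.8,0,0,0,1.7],[2.3,2.3,0,0,0,5],[4.3,4.3,0,0,0,9.4],[6.6,6.6,0,0,0,14.6],[8.9,8.9,0,0,0,19.7],[11.2,11.2,0,0,0,24.9],[13.5,13.5,0,0,0,30],[15.8,15.8,0,0,0,35.1]]]' --fingers 1

```text
clock: 0.97
tool_pos: [0.2875, 0.4561, 0.2267]
orientation: [-180.0, 0.0, -50.5]
force: [1.1, 0.0, -0.8]
opening: 0.0879
gripper_force: 0.0
```

```bash
cat > go.py <<'E'
import sys
from h import *
def go(x,y,z,yaw=-100.83):
    o=ctrl.get_obs();Rm=R.from_euler('xyz',o['orientation'],degrees=True)
    Rt=R.from_euler('xyz',[180,0,yaw],degrees=True)
    print('t',o['clock'],'pos',o['tool_pos'].round(4),'ori',o['orientation'].round(2),'f',o['force'].round(1),'open',round(o['opening'],4))
    print('shift cm',(100*Rm.inv().apply(np.array([x,y,z])-o['tool_pos'])).round(2),'rot',(Rm.inv()*Rt).as_rotvec(degrees=True).round(2))
if __name__=='__main__': go(*map(float,sys.argv[1:]))
E
python3 go.py .4483 .1821 .227
```

```text
t 0.9667 pos [0.2875 0.4561 0.2267] ori [-1.7998e+02  1.0000e-02 -5.0470e+01] f [ 1.1  0.  -0.8] open 0.0879
shift cm [31.37  5.04 -0.04] rot [-1.000e-02  2.000e-02  5.036e+01]
```

Request:
send_rows --plan '[[[3,0.5,0,0,0,5],[6.4,1.0,0,0,0,10.2],[9.9,1.6,0,0,0,15.7],[13.4,2.2,0,0,0,21.3],[16.9,2.8,0,0,0,26.9],[20.4,3.3,0,0,0,32.4],[23.4,3.8,0,0,0,37.4],[25.5,4.1,0,0,0,41]]]'

```text
clock: 1.63
tool_pos: [0.4193, 0.2332, 0.2268]
orientation: [-180.0, 0.0, -91.6]
force: [-0.2, 0.5, -0.5]
opening: 0.0879
gripper_force: 0.0
```

```bash
python3 go.py .4483 .1821 .227
```

```text
t 1.6333 pos [0.4193 0.2332 0.2268] ori [-1.7999e+02  2.0000e-02 -9.1560e+01] f [-0.2  0.5 -0.5] open 0.0879
shift cm [ 5.03 -3.04 -0.02] rot [-0.01  0.02  9.27]
```

```bash
python3 - <<'E'
from h import *
import pickle
s=snap('wrist','w1.png');pickle.dump(s,open('w1.pkl','wb'))
print(proj(s,[.4483,.1821,.121]))
E
```

```text
[238.48264638 141.37657719]
```

Request:
send_rows --plan '[[[1.3,-0.8,0,0,0,2.5],[2.9,-1.7,0,0,0,5.3],[4.2,-2.5,0,0,0,7.8],[5.0,-3.0,0,0,0,9.3],[5.0,-3.0,0,0,0,9.3],[5.0,-3.0,0,0,0,9.3]]]'

```text
clock: 2.18
tool_pos: [0.4477, 0.1851, 0.2266]
orientation: [180.0, 0.0, -100.5]
force: [-0.0, -0.1, 0.6]
opening: 0.0874
gripper_force: 0.0
```

```bash
python3 - <<'E'
from h import *
import pickle
s=snap('wrist','w2.png');pickle.dump(s,open('w2.pkl','wb'))
print(proj(s,[.4483,.1821,.121]))
cv2.imwrite('pics/w12.png',np.vstack([cv2.imread('pics/w1.png'),cv2.imread('pics/w2.png')])[::1][:, :])
a=np.hstack([cv2.imread('pics/w1.png'),cv2.imread('pics/w2.png')]);cv2.imwrite('pics/w12.png',cv2.resize(a,(800,300)))
E
python3 go.py .4483 .1821 .068
```

```text
[275.53055827 199.69364764]
t 2.2333 pos [0.4476 0.1855 0.2266] ori [-1.8000e+02  2.0000e-02 -1.0046e+02] f [0.1 0.4 0.4] open 0.0873
shift cm [ 0.33 -0.13 15.86] rot [-0.    0.02  0.37]
```

View pics/w2.png

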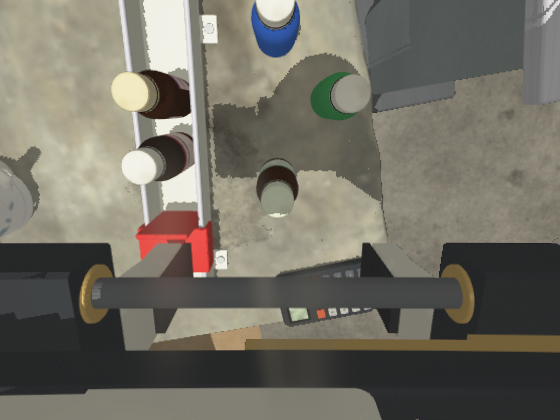

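The wrist view shows the loose bottle's cap at about (277,198), against a predicted (275.5,199.7), so the position agrees to about 1 mm. The fingers straddle the bottle, so I'll descend.

Request:
send_rows --plan '[[[0.1,0,1,0,0,0.1],[0.2,-0.1,3.5,0,0,0.3],[0.3,-0.1,6.5,0,0,0.4],[0.3,-0.1,9.5,0,0,0.4],[0.3,-0.1,12.5,0,0,0.4],[0.3,-0.1,14.8,0,0,0.4],[0.3,-0.1,15.8,0,0,0.4],[0.3,-0.1,15.8,0,0,0.4]]]'

```text
clock: 2.9
tool_pos: [0.4461, 0.1814, 0.0654]
orientation: [179.8, -0.3, -100.8]
force: [0.5, 0.3, -0.5]
opening: 0.0878
gripper_force: 0.0
```

Request:
send_rows --plan '[[[0,0,0,0,0,0],[0,0,0,0,0,0],[0,0,0,0,0,0],[0,0,0,0,0,0],[0,0,0,0,0,0],[0,0,0,0,0,0],[0,0,0,0,0,0],[0,0,0,0,0,0]]]' --fingers 0

```text
clock: 3.57
tool_pos: [0.4482, 0.1824, 0.0687]
orientation: [-180.0, 0.0, -100.9]
force: [-0.8, -1.0, -0.8]
opening: 0.041
gripper_force: 29.9
```

Request:
send_rows --plan '[[[0,0,-0.5,0,0,0],[0,0,-2,0,0,0],[0,0,-4.5,0,0,0],[0,0,-7.5,0,0,0],[0,0,-10.5,0,0,0],[0,0,-13.5,0,0,0],[0,0,-15.5,0,0,0],[0,0,-16,0,0,0]]]'

```text
clock: 4.23
tool_pos: [0.4496, 0.1832, 0.2328]
orientation: [-179.8, 0.3, -100.8]
force: [0.2, 0.4, -1.1]
opening: 0.0411
gripper_force: 29.9
```

```bash
python3 go.py .528 .017 .228; python3 -c "
from h import *
import pickle
s=snap('wrist','w3.png');pickle.dump(s,open('w3.pkl','wb'))
for p in [(.552,-.0263,.045),(.4912,-.0164,.045),(.5383,.0781,.126)]: print(proj(s,p))"
```

```text
t 4.2333 pos [0.4496 0.1832 0.2328] ori [-179.76    0.26 -100.83] f [ 0.2  0.4 -1.1] open 0.0411
shift cm [ 14.86 -10.82   0.46] rot [-0.24  0.26 -0.  ]
[121.84385582 -22.58550444]
[190.50009681 -24.16153746]
[136.07785571  91.51805258]
```

View pics/w3.png

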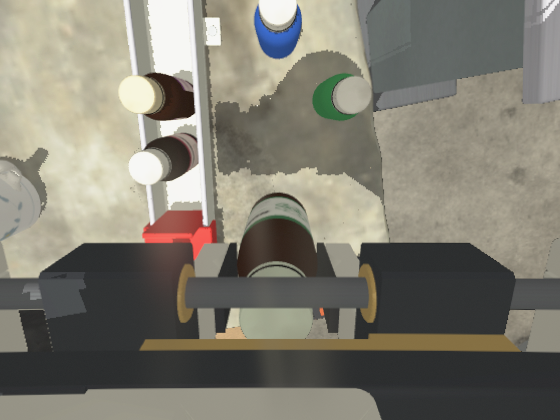

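The bottle is held upright at about (277,230), with the lane bottles' caps at (140,94) and (149,166). Next I'll move over the free front end.

Request:
send_rows --plan '[[[0.8,-0.6,0,0,0,0],[2.8,-2,0.1,0,0,0],[5.5,-4,0.2,0,0,0],[8.2,-6,0.3,0,0,0],[11,-8,0.4,0,0,0],[13.3,-9.6,0.4,0,0,0],[14.6,-10.6,0.4,0,0,0],[14.9,-10.8,0.4,0,0,0]]]'

```text
clock: 4.95
tool_pos: [0.526, 0.0127, 0.2223]
orientation: [179.8, -0.1, -101.0]
force: [-0.1, 0.5, -0.7]
opening: 0.0407
gripper_force: 29.9
```

Request:
send_rows --plan '[[[0,0,0,0,0,0],[0,0,0,0,0,0],[0,0,0,0,0,0]]]'

```text
clock: 5.2
tool_pos: [0.5256, 0.0162, 0.2239]
orientation: [179.9, -0.0, -100.8]
force: [-0.3, 0.8, -1.0]
opening: 0.0407
gripper_force: 29.9
```

```bash
python3 go.py .528 .017 .073; python3 -c "
from h import *
import pickle
s=snap('wrist','w4.png');pickle.dump(s,open('w4.pkl','wb'))
for p in [(.552,-.0263,.045),(.4912,-.0164,.045),(.5383,.0781,.126)]: print(proj(s,p))
t=snap('top','t4.png')
a=cv2.resize(cv2.imread('pics/t4.png')[150:330,170:350],(400,400));b=cv2.imread('pics/w4.png')[0:400,80:480]
cv2.imwrite('pics/c4.png',np.hstack([b,a]))"
```

```text
t 5.2 pos [0.5256 0.0162 0.2239] ori [ 1.7994e+02 -2.0000e-02 -1.0083e+02] f [-0.3  0.8 -1. ] open 0.0407
shift cm [-0.13 -0.23 15.09] rot [ 0.06 -0.02  0.  ]
[243.13522718 148.72453911]
[304.05600574 147.01662063]
[275.77072554 276.37675973]
```

View pics/c4.png

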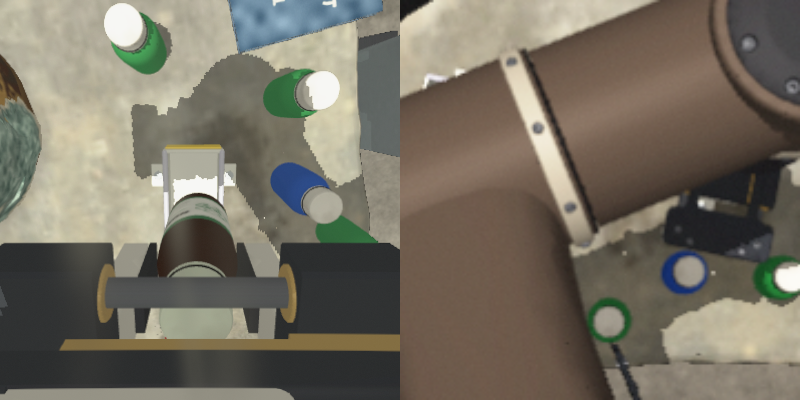

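The wrist view shows the front stop's top edge at columns 245–303, row 148, within 2 px of the prediction. The bottle lines up with the lane, so I'll lower it.

Request:
send_rows --plan '[[[-0.1,-0.3,0.6,0,0,0],[-0.1,-0.3,2.4,0,0,0],[-0.1,-0.3,5,0,0,0],[-0.1,-0.3,7.8,0,0,0],[-0.1,-0.3,10.5,0,0,0],[-0.1,-0.3,12.8,0,0,0],[-0.1,-0.3,14,0,0,0],[-0.1,-0.3,14,0,0,0]]]'

```text
clock: 5.97
tool_pos: [0.5273, 0.0161, 0.0814]
orientation: [179.7, -0.1, -100.8]
force: [-0.7, 0.3, -1.2]
opening: 0.0407
gripper_force: 29.9
```

Request:
send_rows --plan '[[[0,0,0,0,0,0],[0,0,0,0,0,0],[0,0,0,0,0,0],[0,0,0,0,0,0]]]'

```text
clock: 6.3
tool_pos: [0.5301, 0.0165, 0.0857]
orientation: [-179.9, 0.1, -100.8]
force: [-0.3, 0.6, -1.0]
opening: 0.0412
gripper_force: 29.9
```

```bash
python3 go.py .528 .017 .0735
```

```text
t 6.3 pos [0.5301 0.0165 0.0857] ori [-1.7989e+02  6.0000e-02 -1.0084e+02] f [-0.3  0.6 -1. ] open 0.0412
shift cm [-0.01  0.22  1.22] rot [-0.11  0.06 -0.01]
```

Request:
send_rows --plan '[[[0,0.05,0.1,0,0,0],[0,0.1,0.3,0,0,0],[0,0.1,0.5,0,0,0],[0,0.1,0.7,0,0,0],[0,0.1,0.8,0,0,0],[0,0.1,0.9,0,0,0],[0,0.1,0.9,0,0,0],[0,0.1,0.9,0,0,0]]]'

```text
clock: 6.97
tool_pos: [0.5284, 0.0163, 0.0754]
orientation: [180.0, -0.0, -100.9]
force: [0.2, -0.6, -0.7]
opening: 0.0408
gripper_force: 29.9
```

Request:
send_rows --plan '[[[0,0,0,0,0,0],[0,0,0.1,0,0,0],[0,0,0.1,0,0,0],[0,0,0.1,0,0,0]]]'

```text
clock: 7.3
tool_pos: [0.5283, 0.0163, 0.0745]
orientation: [180.0, -0.0, -100.9]
force: [-0.7, 0.5, -0.4]
opening: 0.0412
gripper_force: 29.9
```

Request:
send_rows --plan '[[[0,0,0.05,0,0,0],[0,0,0.1,0,0,0],[0,0,0.1,0,0,0],[0,0,0.1,0,0,0]]]'

```text
clock: 7.63
tool_pos: [0.5284, 0.0163, 0.0737]
orientation: [-180.0, 0.0, -100.9]
force: [-0.3, 0.4, 0.0]
opening: 0.0405
gripper_force: 29.9
```

Request:
send_rows --plan '[[[0,0,0.05,0,0,0],[0,0,0.1,0,0,0],[0,0,0.1,0,0,0],[0,0,0.1,0,0,0]]]'

```text
clock: 7.97
tool_pos: [0.5285, 0.0163, 0.0736]
orientation: [-180.0, 0.0, -100.8]
force: [-3.6, 0.0, 11.0]
opening: 0.0411
gripper_force: 30.0
```

Request:
send_rows --plan '[[[0,0,-0.07,0,0,0],[0,0,-0.07,0,0,0],[0,0,-0.07,0,0,0]]]'

```text
clock: 8.22
tool_pos: [0.5285, 0.0164, 0.0737]
orientation: [-180.0, 0.0, -100.8]
force: [-2.7, 1.7, 6.5]
opening: 0.0407
gripper_force: 30.0
```

Request:
send_rows --plan '[[[0,0,0,0,0,0],[0,0,0,0,0,0],[0,0,0,0,0,0],[0,0,0,0,0,0],[0,0,0,0,0,0],[0,0,0,0,0,0],[0,0,0,0,0,0]]]' --fingers 1

```text
clock: 8.8
tool_pos: [0.5284, 0.0163, 0.0732]
orientation: [180.0, -0.0, -100.9]
force: [0.2, -0.5, -0.3]
opening: 0.0819
gripper_force: 0.0
```

Request:
send_rows --plan '[[[0,0,-0.5,0,0,0],[0,0,-2,0,0,0],[0,0,-4.5,0,0,0],[0,0,-7.5,0,0,0],[0,0,-10,0,0,0],[0,0,-11.7,0,0,0],[0,0,-12.2,0,0,0],[0,0,-12.2,0,0,0]]]'

```text
clock: 9.47
tool_pos: [0.5291, 0.0166, 0.1971]
orientation: [-179.8, 0.1, -100.9]
force: [-0.5, -0.2, -0.3]
opening: 0.0877
gripper_force: 0.0
```

```bash
python3 go.py .5702 .2347 .196; python3 -c "
from h import *
s=snap('wrist','w5.png')
t=snap('side','s5.png')
a=cv2.resize(cv2.imread('pics/s5.png')[140:300,170:330],(400,400));b=cv2.imread('pics/w5.png')[0:400,80:480]
cv2.imwrite('pics/c5.png',np.hstack([b,a]))"
```

```text
t 9.4667 pos [0.5291 0.0166 0.1971] ori [-1.7983e+02  1.0000e-01 -1.0085e+02] f [-0.5 -0.2 -0.3] open 0.0877
shift cm [-22.19   0.08   0.15] rot [-0.17  0.1  -0.02]
```

View pics/c5.png

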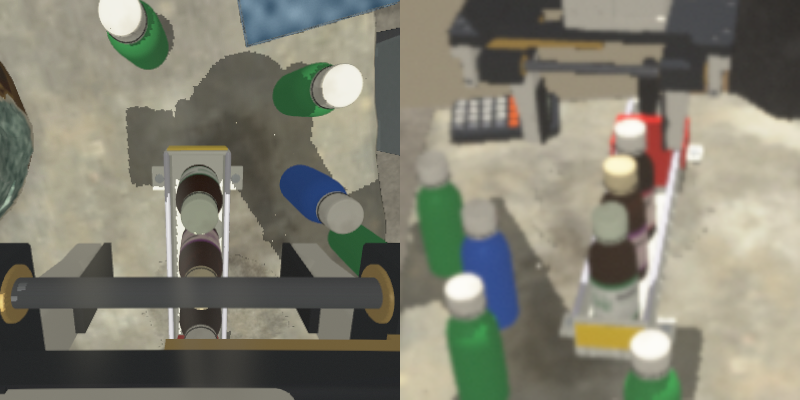

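The wrist and side views show the new bottle standing upright in the lane, at crop (200,200) and (612,250), with a gap to the next one. Before moving to the pusher grip I'll check the dark panel near it.

```bash
python3 - <<'E'
from h import *
t=snap('top');s=snap('side')
print([onz(t,170,162,z).round(3) for z in (0,.1,.2,.4)],[onz(t,222,50,z).round(3) for z in (0,.2,.4,.6)])
print([onz(s,303,180,z).round(3) for z in (0,.1,.2,.4)],tri(ray(t,170,162),ray(s,303,182)))
E
```

```text
[array([0.671, 0.33 , 0.   ]), array([0.648, 0.311, 0.1  ]), array([0.625, 0.291, 0.2  ]), array([0.578, 0.253, 0.4  ])] [array([0.95 , 0.219, 0.   ]), array([0.855, 0.2  , 0.2  ]), array([0.76, 0.18, 0.4 ]), array([0.666, 0.161, 0.6  ])]
[array([0.671, 0.357, 0.   ]), array([0.65 , 0.204, 0.1  ]), array([0.629, 0.051, 0.2  ]), array([ 0.588, -0.256,  0.4  ])] [0.66750493 0.32766449 0.01303021]
```

Request:
send_rows --plan '[[[-1,0,0,0,0,0],[-3.5,0,0,0,0,0],[-6.8,0,0.1,0,0,0],[-10,0,0.1,0,0,0],[-11.5,0,0.1,0,0,0],[-12,0,0.1,0,0,0],[-12,0,0.1,0,0,0]]]'

```text
clock: 10.25
tool_pos: [0.5508, 0.1354, 0.1932]
orientation: [179.9, -0.1, -100.8]
force: [0.6, 0.2, 0.5]
opening: 0.0878
gripper_force: 0.0
```

```bash
python3 go.py .5702 .2347 .196; python3 -c "
from h import *
s=snap('wrist','w6.png');print(proj(s,[.5702,.2347,.125]))
a=cv2.resize(snap('top')['img'][:,:,::-1][60:300,130:370],(400,400));b=cv2.imread('pics/w6.png')[0:400,80:480]
cv2.imwrite('pics/c6.png',np.hstack([b,a]))"
```

```text
t 10.25 pos [0.5508 0.1354 0.1932] ori [ 1.7992e+02 -7.0000e-02 -1.0075e+02] f [0.6 0.2 0.5] open 0.0878
shift cm [-10.12  -0.05  -0.29] rot [ 0.08 -0.07  0.08]
[276.02178337 337.274694  ]
```

View pics/c6.png

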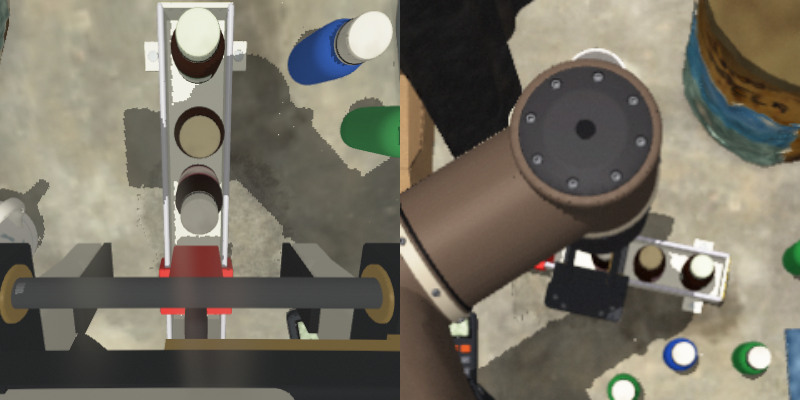

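The wrist view shows the grip centred at column about 277, against a predicted 276, and all three bottles upright. The dark panel stands at (0.67, 0.33), about 7 cm clear of the gripper. I'll carry on over the grip and down.

Request:
send_rows --plan '[[[-1,0,0,0,0,0],[-3,0,0,0,0,0],[-5.5,0,0,0,0,0],[-8,0,0,0,0,0],[-9.6,0,0,0,0,0],[-10.1,0,0,0,0,0],[-10.1,0,0,0,0,0],[-10.1,0,0,0,0,0]]]'

```text
clock: 11.02
tool_pos: [0.5697, 0.2328, 0.194]
orientation: [180.0, -0.0, -100.9]
force: [-0.4, -0.4, -0.1]
opening: 0.088
gripper_force: 0.0
```

Request:
send_rows --plan '[[[0,0,0,0,0,0],[0,0,0,0,0,0],[0,0,0,0,0,0]]]'

```text
clock: 11.27
tool_pos: [0.5699, 0.2326, 0.1945]
orientation: [-180.0, 0.0, -100.9]
force: [-0.0, -0.3, 0.0]
opening: 0.0876
gripper_force: 0.0
```

```bash
python3 go.py .5702 .2347 .086; python3 -c "
from h import *
s=snap('wrist','w7.png');t=snap('side','s7.png');print(proj(s,[.5702,.2347,.125]),proj(t,ctrl.get_obs()['tool_pos']))
a=cv2.resize(cv2.imread('pics/s7.png')[120:280,190:350],(400,400),interpolation=2);b=cv2.imread('pics/w7.png')[0:400,80:480]
cv2.imwrite('pics/c7.png',np.hstack([b,a]))"
```

```text
t 11.2667 pos [0.5699 0.2326 0.1945] ori [-1.7999e+02  1.0000e-02 -1.0090e+02] f [-0.  -0.3  0. ] open 0.0876
shift cm [-0.21  0.02 10.85] rot [-0.01  0.01 -0.07]
[277.08938236 219.09395299] [267.63167666 140.65003211]
```

View pics/c7.png

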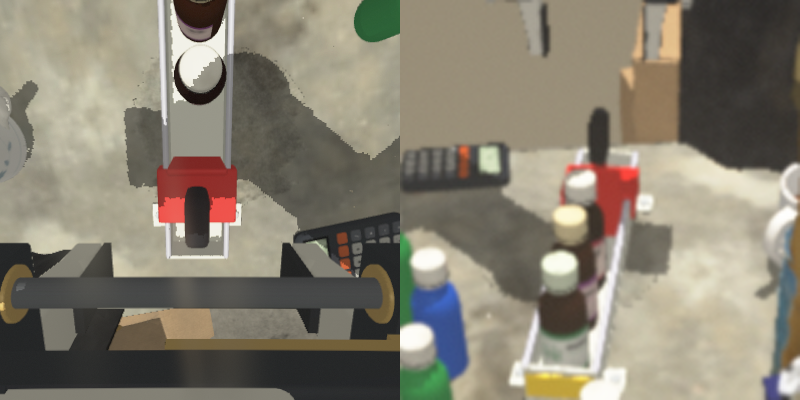

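The grip block spans rows 187–247 at column 277, so its centre matches the predicted (277,219). I'll descend on it, close and check.

Request:
send_rows --plan '[[[0,0,0.8,0,0,0],[-0.1,0,2.8,0,0,0],[-0.2,0,5.3,0,0,0],[-0.2,0,7.8,0,0,0],[-0.2,0,9.8,0,0,0],[-0.2,0,10.8,0,0,0],[-0.2,0,10.8,0,0,0],[-0.2,0,10.8,0,0,0]]]'

```text
clock: 12.03
tool_pos: [0.5705, 0.2352, 0.0862]
orientation: [180.0, -0.0, -100.8]
force: [-0.4, 0.6, 0.1]
opening: 0.0877
gripper_force: 0.0
```

Request:
send_rows --plan '[[[0,0,0,0,0,0],[0,0,0,0,0,0],[0,0,0,0,0,0],[0,0,0,0,0,0],[0,0,0,0,0,0],[0,0,0,0,0,0],[0,0,0,0,0,0],[0,0,0,0,0,0]]]' --fingers 0

```text
clock: 12.7
tool_pos: [0.5704, 0.2353, 0.0863]
orientation: [-180.0, 0.0, -100.9]
force: [-0.5, 0.3, 0.2]
opening: 0.0398
gripper_force: 0.0
```

Request:
send_rows --plan '[[[0,0,0,0,0,0],[0,0,0,0,0,0],[0,0,0,0,0,0],[0,0,0,0,0,0]]]'

```text
clock: 13.03
tool_pos: [0.5704, 0.2353, 0.0862]
orientation: [180.0, -0.0, -100.8]
force: [-0.7, -0.0, 0.8]
opening: 0.0177
gripper_force: 30.0
```

Request:
send_rows --plan '[[[0.2,0,0,0,0,0],[0.7,0,0,0,0,0],[1.3,0,0,0,0,0],[1.9,0,0,0,0,0],[2.5,0,0,0,0,0],[3.1,0,0,0,0,0],[3.7,0,0,0,0,0],[4.3,0,0,0,0,0]]]'

```text
clock: 13.7
tool_pos: [0.5623, 0.1924, 0.0862]
orientation: [-180.0, 0.0, -100.9]
force: [2.8, 1.0, -2.1]
opening: 0.0179
gripper_force: 30.0
```

Request:
send_rows --plan '[[[0.6,0,0,0,0,0],[1.2,0,0,0,0,0],[1.8,0,0,0,0,0],[2.4,0,0,0,0,0],[3.0,0,0,0,0,0],[3.6,0,0,0,0,0],[4.1,0,0,0,0,0],[4.4,0,0,0,0,0]]]'

```text
clock: 14.37
tool_pos: [0.5541, 0.1493, 0.0863]
orientation: [-180.0, 0.0, -100.9]
force: [3.8, 2.3, -5.1]
opening: 0.0179
gripper_force: 30.0
```

Request:
send_rows --plan '[[[0.1,0,0,0,0,0],[0.3,0,0,0,0,0],[0.4,0,0,0,0,0],[0.5,0,0,0,0,0],[0.5,0,0,0,0,0]]]'

```text
clock: 14.78
tool_pos: [0.5533, 0.1448, 0.0862]
orientation: [-180.0, 0.0, -100.9]
force: [4.7, 2.7, -6.0]
opening: 0.018
gripper_force: 30.0
```

```bash
python3 go.py .5704 .2353 .0862;  python3 -c "
from h import *
t=snap('side','s8.png');w=snap('wrist','w8.png')
a=cv2.resize(cv2.imread('pics/s8.png')[140:300,180:340],(400,400),interpolation=2);b=cv2.imread('pics/w8.png')[0:400,80:480]
cv2.imwrite('pics/c8.png',np.hstack([b,a]))"
```

```text
t 14.7833 pos [0.5533 0.1448 0.0862] ori [-1.7997e+02  2.0000e-02 -1.0086e+02] f [ 4.7  2.7 -6. ] open 0.018
shift cm [-9.21  0.02  0.01] rot [-0.03  0.02 -0.03]
```

Request:
send_rows --plan '[[[0.1,0,0,0,0,0],[0.25,0,0,0,0,0],[0.4,0,0,0,0,0],[0.5,0,0,0,0,0],[0.5,0,0,0,0,0]]]'

```text
clock: 15.3
tool_pos: [0.5524, 0.1399, 0.0862]
orientation: [-180.0, 0.0, -100.9]
force: [4.9, 2.1, -6.2]
opening: 0.0179
gripper_force: 30.0
```

Request:
send_rows --plan '[[[0.1,0,0,0,0,0],[0.2,0,0,0,0,0],[0.2,0,0,0,0,0],[0.2,0,0,0,0,0]]]'

```text
clock: 15.63
tool_pos: [0.552, 0.138, 0.0862]
orientation: [-180.0, 0.0, -100.9]
force: [6.0, 2.1, -6.4]
opening: 0.0173
gripper_force: 30.0
```

Request:
send_rows --plan '[[[0.1,0,0,0,0,0],[0.2,0,0,0,0,0],[0.2,0,0,0,0,0],[0.2,0,0,0,0,0]]]'

```text
clock: 15.97
tool_pos: [0.5516, 0.136, 0.0862]
orientation: [-180.0, 0.0, -100.9]
force: [4.0, 2.1, -5.4]
opening: 0.0182
gripper_force: 30.0
```

Request:
send_rows --plan '[[[0.1,0,0,0,0,0],[0.1,0,0,0,0,0],[0.1,0,0,0,0,0]]]'

```text
clock: 16.22
tool_pos: [0.5516, 0.1356, 0.0863]
orientation: [-180.0, 0.1, -100.8]
force: [4.1, 4.4, -5.4]
opening: 0.0179
gripper_force: 30.0
```

```bash
python3 go.py .5704 .2353 .0862;  python3 -c "
from h import *
t=snap('side','s8.png');w=snap('wrist','w8.png')
a=cv2.resize(cv2.imread('pics/s8.png')[140:300,180:340],(400,400),interpolation=2);b=cv2.imread('pics/w8.png')[0:400,80:480]
cv2.imwrite('pics/c8.png',np.hstack([b,a]))"
```

```text
t 16.2167 pos [0.5516 0.1356 0.0863] ori [-1.7996e+02  6.0000e-02 -1.0084e+02] f [ 4.1  4.4 -5.4] open 0.0179
shift cm [-10.15   0.03   0.02] rot [-0.04  0.06 -0.01]
```

View pics/c8.png

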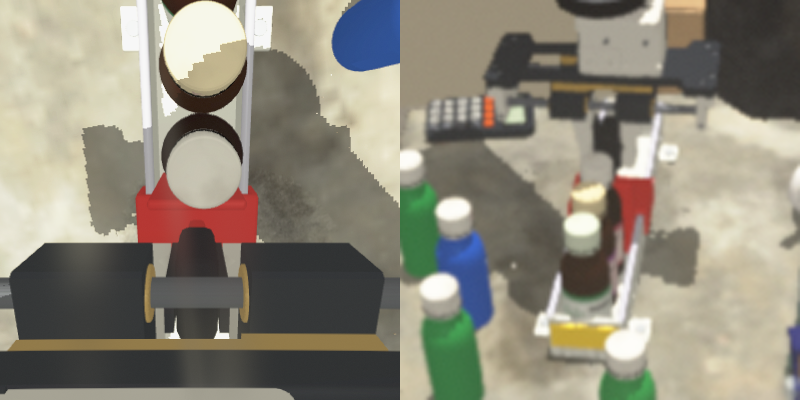

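The bottles are almost closed up, with the caps in line in both views, and resistance is starting to rise. I'll push on in small steps until it is firm.

Request:
send_rows --plan '[[[0.1,0,0,0,0,0],[0.1,0,0,0,0,0],[0.1,0,0,0,0,0]]]'

```text
clock: 16.57
tool_pos: [0.5516, 0.1355, 0.0863]
orientation: [-179.9, 0.1, -100.8]
force: [5.5, 9.1, -7.1]
opening: 0.0178
gripper_force: 30.0
```

Request:
send_rows --plan '[[[0.1,0,0,0,0,0],[0.1,0,0,0,0,0],[0.1,0,0,0,0,0]]]'

```text
clock: 16.82
tool_pos: [0.5516, 0.1354, 0.0863]
orientation: [-179.9, 0.2, -100.8]
force: [3.4, 12.2, -7.9]
opening: 0.0175
gripper_force: 30.0
```

Request:
send_rows --plan '[[[-0.1,0,0,0,0,0],[-0.2,0,0,0,0,0],[-0.2,0,0,0,0,0]]]'

```text
clock: 17.07
tool_pos: [0.5516, 0.1356, 0.0863]
orientation: [-180.0, 0.0, -100.8]
force: [4.3, 4.0, -6.0]
opening: 0.0179
gripper_force: 30.0
```

Request:
send_rows --plan '[[[0,0,0,0,0,0],[0,0,0,0,0,0],[0,0,0,0,0,0],[0,0,0,0,0,0],[0,0,0,0,0,0],[0,0,0,0,0,0],[0,0,0,0,0,0],[0,0,0,0,0,0]]]' --fingers 1

```text
clock: 17.73
tool_pos: [0.5511, 0.1351, 0.0863]
orientation: [180.0, -0.0, -100.9]
force: [-0.1, -0.7, 0.3]
opening: 0.0654
gripper_force: 0.0
```

Request:
send_rows --plan '[[[0,0,-0.5,0,0,0],[0,0,-2,0,0,0],[0,0,-4.5,0,0,0],[0,0,-7.5,0,0,0],[0,0,-10,0,0,0],[0,0,-11.7,0,0,0],[0,0,-12.2,0,0,0],[0,0,-12.2,0,0,0]]]'

```text
clock: 18.4
tool_pos: [0.5518, 0.1355, 0.2102]
orientation: [-179.9, 0.1, -100.9]
force: [0.5, -0.4, -0.1]
opening: 0.0879
gripper_force: 0.0
```

Request:
send_rows --plan '[[[-1,0,0,0,0,0],[-3,0,0,0,0,0],[-5.5,0,0,0,0,0],[-7.5,0,0,0,0,0],[-9,0,0,0,0,0],[-9.5,0,0,0,0,0],[-9.5,0,0,0,0,0],[-9.5,0,0,0,0,0]]]'

```text
clock: 19.07
tool_pos: [0.5687, 0.2284, 0.2076]
orientation: [179.9, -0.1, -100.8]
force: [0.1, -0.4, 0.2]
opening: 0.0878
gripper_force: 0.0
```

```bash
python3 go.py .5704 .2353 .0862;  python3 -c "
from h import *
t=snap('side','s9.png');w=snap('wrist','w9.png')
a=cv2.resize(cv2.imread('pics/s9.png')[140:300,180:340],(400,400),interpolation=2);b=cv2.imread('pics/w9.png')[0:400,80:480]
cv2.imwrite('pics/c9.png',np.hstack([b,a]))"
```

```text
t 19.0667 pos [0.5687 0.2284 0.2076] ori [ 1.7995e+02 -6.0000e-02 -1.0082e+02] f [ 0.1 -0.4  0.2] open 0.0878
shift cm [-0.72 -0.05 12.13] rot [ 0.05 -0.06  0.01]
```

View pics/c9.png

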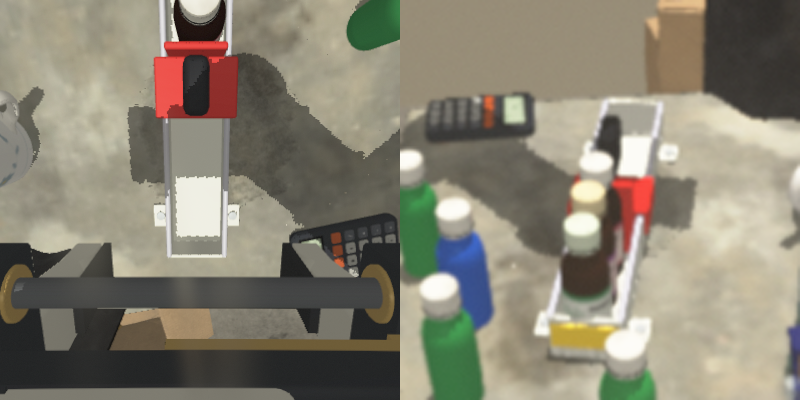

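The final views show the three caps closed up in a row at about (597,160), (590,193) and (582,225), with the pusher plate right behind them. The gripper is clear and the bystanders are untouched, so I'll hand in.

```bash
python3 -c "
from h import *
print(ctrl.close_job())"
```

```text
the job is handed in; nothing more can be done
None
```

The loose bottle is standing in the lane, all three bottles are pushed up against the front stop with the pusher released, and the job was handed in at about 19 s; no verdict came back.

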